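Pack a set of goggle eyepieces on a market stall counter

ROBOT

A 6-joint arm with a two-finger parallel gripper is mounted at the origin on the work surface. World frame = base frame: x ahead of the robot, y to its left, z up, the work surface at z = 0. Lengths are in m, angles in rad, forces in N, time in s.
With the tool pointing down it reaches from about 0.275 to 0.725 m from the base axis. Payload 5.6 kg.
Tool frame: the origin (TCP) lies at the very end of the fingers, on their centre line; the grasp point (between the pads) lies behind it (arm.pinch_z is the z of the grasp point in the tool frame, in m); z points along the fingers, y is the line along which they close (so a half turn about z gives the same grasp; the last joint's range is limited). The gripper opens to 85 mm and grips with 20 to 120 N. Pads are 22 mm wide; open, the fingers measure 114 mm over their backs; the gripper's body (76 mm by 85 mm) begins 54 mm behind the grasp point. The pads swing forward as they close: fully open they stand 13 mm farther back than shut.
Start: joints at [1.509, 0.255, 0.108, 0, -1.424, -0.285], TCP at [0.187, 0.517, 0.194] pointing down, gripper open.
Joint ranges: [-2.95, 2.95], [-1.21, 1.97], [-1.09, 1.5], [-2.87, 1.71], [-2.94, -0.07], [-3.05, 3.05]. Speed limits (rad/s): [2.57, 2.57, 3.14, 3.14, 3.14, 3.14].

INTERFACE

Orientations are given as [roll, pitch, yaw] about the fixed x, y, z axes, in that order (R = Rz(yaw) Ry(pitch) Rx(roll)).
In Python, from cell import telemetry, read_camera, arm gives the robot as it stands. The module is installed in compiled form; this text tells all that it offers.
- The arm moves only by the tool send_rows, never from a script. Its argument "motion" is a list that holds one entry, the list of rows, each a list of 7 numbers: the closure, from -1 (fully open) to 1 (shut), so that 0 is half open, then the shift along the tool's x, y, z each as a share of 20 cm, from -1 to 1, then the turn, a rotation vector about the tool's x, y, z each as a share of 120 degrees, from -1 to 1. In form: [[[grip, tx, ty, tz, ax, ay, az], ...]]. A call has 1 to 8 rows; each row shifts and turns the commanded pose from where the row before left it, along the tool's axes as they then stand; what a row does not reach is not made up. A row lasts 1/8 s, in which the tool goes at most 62.5 mm and 10.7 degrees, less where a joint would pass 70% of its speed; a pose out of reach is approached as far as the arm can. A call with a number of a shift or a turn outside -1 to 1 is refused whole. A call with a gripper value outside its range is refused whole. The fingers move at their own pace and stop on an object; "squeeze" is the grip in N (left out, the last holds). Time passes only in rows, so rows that do not move let the fingers close. It gives the time, the measured TCP pose, the force, the opening and the grip force at its end, in the units of the state.
- telemetry.state(): the state, without advancing time (a new reading comes with each control period).
- read_camera(name): name is "side" or "top"; returns a dict with "color" (420x560x3 uint8, red, green, blue), "camera_matrix" (3x3 intrinsics, pixels), "view" (4x4, takes a point from world to camera coordinates). Camera axes: x right, y down, z forward; pixel columns grow to the right and rows downward; lengths in m; the calibration is good to about 2 mm. A picture is of the moment at which its call begins. There is no depth.
- arm.close_job(): hands the job in; it is judged then, once.
The state is a dict: "t": time; "joints": joint angles; "qvel": joint speeds; "joint_efforts": joint torques, N m; "ee_pos": TCP position; "tcp_rot": TCP orientation; "contact_force": force on the tool from outside, world axes, zero at the start; "wrist_torque": the same for the moment, N m; "opening": finger opening in m; "grip_force": force on a finger pad.
Only numpy, scipy, OpenCV 4.12 (cv2) and the standard library are available. Lean on these libraries where they do the work, as an engineer would, in place of code of your own. Each camera call takes 0.05 s, during which the arm holds its last target. There are 200 camera calls.

TASK

Gather the three brass-rimmed goggle eyepieces into the presentation tray, each standing upright and flat in the compartment lined with its own lens colour, set down gently and not dropped. The blue one is sunk in the fitting block: press the red pedal fully down to raise it, then lift it out. Leave the two black-rimmed look-alikes standing where they are.

Things in the scene. Friction and masses are not known exactly. Their poses are not given: they have to be found in the camera images.
- brass_amber: Goggle eyepiece with brass rim and amber (orange) lens, standing on the table. Turned cylinder 46 mm diameter, 36 mm tall (a low domed lens adds 2 mm on top), about 90 g; stands upright; origin at the centre of its underside, z up its axis.
- brass_green: Goggle eyepiece with brass rim and green lens, standing on the table. Turned cylinder 46 mm diameter, 36 mm tall (a low domed lens adds 2 mm on top), about 90 g; stands upright; origin at the centre of its underside, z up its axis.
- brass_blue: Goggle eyepiece with brass rim and blue lens, at the start sunk in the well of the fitting block, its rim level with the block's top. Turned cylinder 46 mm diameter, 36 mm tall (a low domed lens adds 2 mm on top), about 90 g; stands upright; origin at the centre of its underside, z up its axis.
- black_amber: Look-alike with black rim and amber lens, standing on the table; not part of the order. Turned cylinder 46 mm diameter, 36 mm tall (a low domed lens adds 2 mm on top), about 90 g; stands upright; origin at the centre of its underside, z up its axis.
- black_blue: Look-alike with black rim and blue lens, standing on the table; not part of the order. Turned cylinder 46 mm diameter, 36 mm tall (a low domed lens adds 2 mm on top), about 90 g; stands upright; origin at the centre of its underside, z up its axis.
- lining_amber: Amber lining, 68 mm square, in one compartment of the fixed shallow wooden tray. Origin at the centre of its underside, 4 mm above the table; its top is 6 mm above the table. The tray is 232 x 80 mm with three 72 mm square compartments in a row along the linings' x axis (76 mm pitch, colours shuffled); walls 4 mm thick, tops 12 mm above the table.
- lining_green: Green lining, 68 mm square, in one compartment of the fixed shallow wooden tray. Origin at the centre of its underside, 4 mm above the table; its top is 6 mm above the table. The tray is 232 x 80 mm with three 72 mm square compartments in a row along the linings' x axis (76 mm pitch, colours shuffled); walls 4 mm thick, tops 12 mm above the table.
- lining_blue: Blue lining, 68 mm square, in one compartment of the fixed shallow wooden tray. Origin at the centre of its underside, 4 mm above the table; its top is 6 mm above the table. The tray is 232 x 80 mm with three 72 mm square compartments in a row along the linings' x axis (76 mm pitch, colours shuffled); walls 4 mm thick, tops 12 mm above the table.
- block: Fixed dark wood block 90 x 90 mm, top 66 mm above the table; round 49 mm well in its middle, floor 30 mm above the table, ejector pin below. Origin on the table under its centre, z up. A red pedal on its -x side: pad 34 mm (x) by 36 mm (y), centred 110 mm from the origin along the block's -x, top 51 mm above the table when up.
- pedal (a joint): Pedal angle, rad: 0 = up (start), 0.37 = fully down. Pressing the pad straight down 20 mm (top then 31 mm above the table) takes about 4 to 5 N and lifts the blue eyepiece 20 mm out of the well by a pin from below. The pedal is stiff and stays where it is left, so the eyepiece stays raised.
Not all that is in view belongs to the job. What is shaped like the brass_amber but turquoise is not meant.

How it is judged:
By the outcome, as a careful person would: the job done as asked, in the order asked, and still so for the second after the job is handed in, with the robot touching nothing.
It also fails if it takes over 102 s, if anything falls off the work surface, if the arm or the gripper's body presses on something with over 40 N, if the wrist force passes 120 N, or if a joint passes its speed limit or range.

## Working session

There is one attempt and no reset: what is moved stays moved. The work goes in short steps, Python scripts to look and compute and a tool call to move; the robot and the scene stay as the last step left them, time stands still between calls to the robot, and variables do not carry over. Pictures are saved under pics/ and viewed, at most 14 in all, crops included, and the job is handed in when it is done.

Besides the shell and the picture viewer there is one more tool, called after "Call:" as name([rows], argument=value, ...), one row to a line, values as JSON. send_rows: Moves the arm, as the interface text tells. Shift numbers are shares of 20 cm and turn numbers shares of 120 degrees, none past 1 either way. Its arguments: {"type":"object","properties":{"motion":{"type":"array"},"squeeze":{"type":"number"}},"required":["motion"]}

```bash
mkdir -p pics; python3 - <<'E'
from cell import telemetry, read_camera, arm
import cv2,json
s=telemetry.state(); print({k:(v if not hasattr(v,'tolist') else v.tolist()) for k,v in s.items()}); print(arm.pinch_z,[a for a in dir(arm) if a[0]!='_'])
for n in("top","side"):
    r=read_camera(n); cv2.imwrite(f"pics/{n}0.png",r["color"][:,:,::-1]); print(n,r["camera_matrix"].tolist(),r["view"].round(4).tolist())
E
```

```text
{'t': 0.0, 'joints': [1.5085964413801518, 0.25576446605445713, 0.10699238250691964, -0.0005081214690265336, -1.4239099585836674, -0.2846062204089437], 'qvel': [0.0012429658238408145, 0.0005531226841055174, -0.00023335173894362897, 0.001950858041177398, -0.000595754024865742, -0.0005495069734141539], 'joint_efforts': [-0.001105501432903111, -38.66343855857849, 23.793248534202576, 5.365142226219177, -0.006147899403003976, 8.702969012119866e-07], 'ee_pos': [0.18668038950691662, 0.5167330565058161, 0.19337675947437713], 'tcp_rot': [3.1396416840128722, -4.718132653791507e-05, -0.34688090174795594], 'contact_force': [-0.1437056894310735, 0.19969731921994305, -0.14225456007165702], 'wrist_torque': [0.006263519103644787, -0.04509349064445641, 0.04061710519604537], 'grip_force': 0.0, 'opening': 0.08536704311339449}
-0.0187 ['PlanningError', 'close_job', 'pinch_z']
top [[512.0120667343137, 0.0, 268.1042096410724], [0.0, 512.0120667343137, 214.95780243336173], [0.0, 0.0, 1.0]] [[0.0217, -0.9997, -0.013, 0.0037], [-0.9968, -0.0206, -0.0777, 0.5576], [0.0774, 0.0146, -0.9969, 1.1913], [0.0, 0.0, 0.0, 1.0]]
side [[421.91640617455386, 0.0, 286.9513906445471], [0.0, 421.91640617455386, 201.68262351842773], [0.0, 0.0, 1.0]] [[0.7176, -0.6963, 0.0137, -0.383], [-0.3632, -0.391, -0.8457, 0.2723], [0.5942, 0.6019, -0.5335, 0.5459], [0.0, 0.0, 0.0, 1.0]]
```

View pics/top0.png

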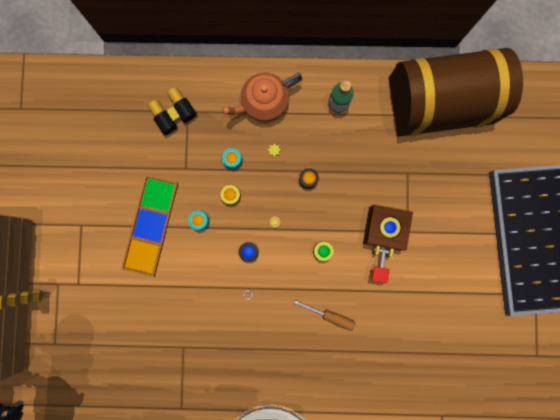

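View pics/side0.png

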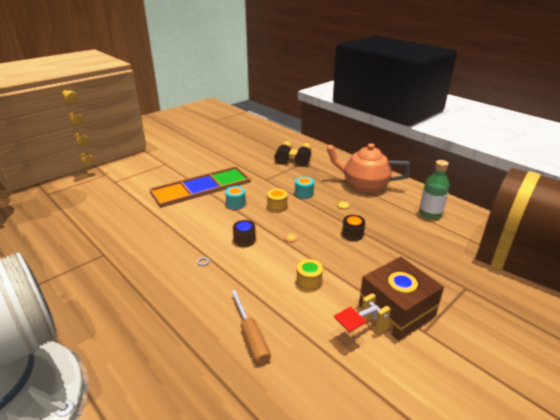

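The top view shows seven round pieces. Brass amber is at (230,195), brass green at (323,251) and brass blue in the block at (390,228). The black-rimmed ones are amber (309,178) and blue (248,252), and two turquoise-rimmed amber ones sit at (232,158) and (198,220). The tray runs green (158,194), blue (150,225), amber (142,257). The brass-rimmed pieces are the ones that fit, and I'll confirm that in a crop.

```bash
cat > h.py <<'E'
import numpy as np, cv2
from cell import telemetry, read_camera, arm
def ray(r,px,z):
    V=r["view"];R,t=V[:3,:3],V[:3,3]
    d=R.T@np.linalg.inv(r["camera_matrix"])@np.array([px[0],px[1],1.]);c=-R.T@t
    return c+d*(z-c[2])/d[2]
def proj(r,p):
    q=r["camera_matrix"]@(r["view"][:3,:3]@np.array(p)+r["view"][:3,3]);return q[:2]/q[2]
def seg(img,box,hlo,hhi,smin=150,vmin=60):
    x0,y0,x1,y1=box
    h=cv2.cvtColor(img[y0:y1,x0:x1],cv2.COLOR_RGB2HSV)
    m=cv2.inRange(h,(hlo,smin,vmin),(hhi,255,255))
    n,l,s,c=cv2.connectedComponentsWithStats(m)
    k=1+np.argmax(s[1:,4]); pts=cv2.findNonZero((l==k).astype(np.uint8))+np.array([x0,y0])
    return c[k]+np.array([x0,y0]),s[k,4],pts
E
python3 - <<'E'
from h import *
T=read_camera("top");S=read_camera("side");I=T["color"]
c=I[140:290,110:420];cv2.imwrite("pics/crop1.png",cv2.resize(c[:,:,::-1],None,fx=2.55,fy=2.55,interpolation=cv2.INTER_CUBIC))
def show(n,a,z):
    p=ray(T,a[0],z);print(n,a[0].round(1),a[1],p.round(4),cv2.minAreaRect(a[2].astype(np.float32))[1:]);return p
show("amb lens",seg(I,(222,187,239,203),5,19),.037)
show("amb all",seg(I,(216,181,245,209),8,35,170,120),.03)
show("grn lens",seg(I,(310,240,338,264),45,75),.037)
show("blu lens",seg(I,(378,216,403,240),105,130),.067)
show("blkblu",seg(I,(236,240,260,264),105,130),.037)
show("blkamb",seg(I,(300,168,319,188),5,25),.037)
show("Lg",seg(I,(130,165,185,215),45,75),.006)
show("Lb",seg(I,(120,200,175,250),105,130),.006)
show("La",seg(I,(115,235,160,280),12,22,200,180),.006)
show("pedal",seg(I,(365,260,395,290),0,6),.051)
J=S["color"]
for n,b,h,z in(("amb",(268,188,287,203),(5,19),.037),("grn",(295,258,325,277),(45,75),.037),("blu",(385,270,420,293),(105,130),.067),("pedal",(330,300,372,335),(0,6),.051),("Lb",(180,172,220,196),(105,130),.006),("Lg",(210,165,250,190),(45,75),.006)):
    a=seg(J,b,*h);print("side",n,a[0].round(1),a[1],ray(S,a[0],z).round(4))
E
```

```text
amb lens [227.8 193.7] 44 [0.6043 0.1112 0.037 ] ((9.17060375213623, 10.75174331665039), 18.43494987487793)
amb all [229.4 194. ] 154 [0.6046 0.1079 0.03  ] ((12.0, 13.0), 90.0)
grn lens [323.4 250.8] 112 [ 0.4753 -0.115   0.037 ] ((11.31370735168457, 10.60660171508789), 45.0)
blu lens [390.  226.9] 103 [ 0.5324 -0.2623  0.067 ] ((10.0, 10.0), 90.0)
blkblu [247.8 251.6] 142 [0.4696 0.0607 0.037 ] ((13.0, 12.0), 90.0)
blkamb [308.8 177.3] 145 [ 0.647  -0.0785  0.037 ] ((12.969193458557129, 12.969193458557129), 63.43495178222656)
Lg [157.3 194.4] 792 [0.6028 0.2844 0.006 ] ((28.134132385253906, 28.376665115356445), 14.03624439239502)
Lb [149.5 225.2] 749 [0.5281 0.3003 0.006 ] ((27.423870086669922, 27.331222534179688), 13.392498016357422)
La [141.8 256. ] 801 [0.4538 0.3157 0.006 ] ((28.376665115356445, 28.61920166015625), 14.03624439239502)
pedal [380.  274.6] 227 [ 0.4238 -0.2435  0.051 ] ((15.689291000366211, 14.512594223022461), 11.309932708740234)
side amb [277. 200.] 90 [0.5837 0.0835 0.037 ]
side grn [309.5 267.1] 106 [ 0.4746 -0.1169  0.037 ]
side blu [402.4 281. ] 138 [ 0.5317 -0.2632  0.067 ]
side pedal [349.9 318.8] 427 [ 0.4223 -0.2469  0.051 ]
side Lb [200.4 184. ] 321 [0.5301 0.3027 0.006 ]
side Lg [228.7 176.4] 293 [0.6048 0.2866 0.006 ]
```

View pics/crop1.png

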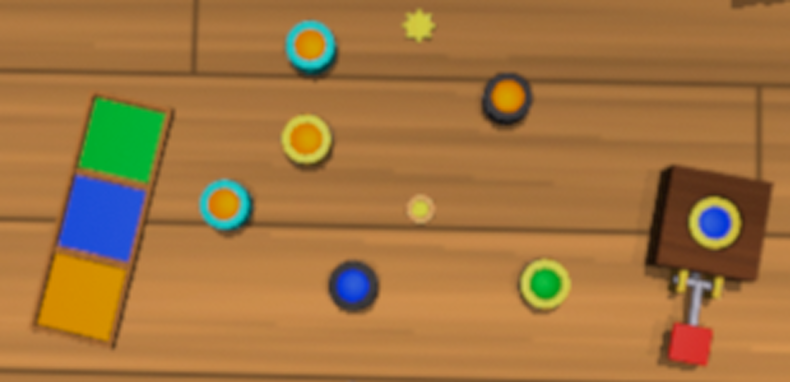

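The crop confirms it: the brass rims are amber at (230,194), green at (323,251) and blue in the block. The pieces at crop (311,45) and (225,205) have turquoise rims, and the other two have black rims.

```bash
cat >> h.py <<'E'
from scipy.spatial.transform import Rotation as Ro
def plan(p):
    s=telemetry.state();R=Ro.from_euler('xyz',s["tcp_rot"]).as_matrix()
    d=np.array(p)-s["ee_pos"]
    print("t",round(s["t"],2),"tcp",np.round(s["ee_pos"],4),"total shares",np.round(R.T@d/.2,3),"rotvec/120deg",np.round((Ro.from_matrix(R).inv()*Ro.from_euler('xyz',[np.pi,0,-.347])).as_rotvec()/np.radians(120),4),"open",round(s["opening"],4))
E
python3 - <<'E'
from h import *
T=read_camera("top");S=read_camera("side")
print(ray(T,(230.3,194.2),.037)); p=ray(T,(230.3,194.2),.037)
a=seg(S["color"],(262,184,292,204),6,35,120,80);print(a[0],a[1],proj(S,p))
plan((.605,.106,.13))
E
```

```text
[0.60326712 0.10515985 0.037     ]
[276.5 193.5] 600 [276.78868512 193.13459744]
t 0.3 tcp [0.1868 0.5171 0.194 ] total shares [2.665 1.222 0.321] rotvec/120deg [ 0.0003 -0.      0.0001] open 0.0854
```

Call:
send_rows([
  [[-0.46,0.08,0.2,0,0,0,0],[-0.46,0.09,0.22,0,0,0,0],[-0.46,0.1,0.23,0,0,0,0],[-0.46,0.18,0.05,0.02,0,0,0],[-0.46,0.2,0.05,0.03,0,0,0],[-0.46,0.2,0.05,0.03,0,0,0],[-0.46,0.2,0.05,0.03,0,0,0],[-0.46,0.2,0.05,0.03,0,0,0]],
], squeeze=30)

```text
t: 1.3
ee_pos: [0.3619, 0.2621, 0.1662]
tcp_rot: [-3.141, -0.0, -0.347]
contact_force: [-0.8, 0.2, -0.2]
opening: 0.062
grip_force: 0.0
```

Call:
send_rows([
  [[-0.46,0.2,0.05,0.03,0,0,0],[-0.46,0.2,0.05,0.03,0,0,0],[-0.46,0.2,0.05,0.03,0,0,0],[-0.46,0.2,0.05,0.03,0,0,0],[-0.46,0.2,0.05,0.03,0,0,0],[-0.46,0.2,0.03,0.03,0,0,0],[-0.46,0.1,0.03,0.02,0,0,0],[-0.46,0,0,0,0,0,0]],
])

```text
t: 2.3
ee_pos: [0.5844, 0.1155, 0.1253]
tcp_rot: [3.141, 0.001, -0.349]
contact_force: [-0.0, 0.6, 0.8]
opening: 0.0623
grip_force: 0.0
```

```bash
python3 - <<'E'
from h import *
plan((.604,.1055,.012))
E
```

```text
t 2.3 tcp [0.5844 0.1155 0.1253] total shares [0.11  0.013 0.566] rotvec/120deg [ 0.0005  0.0006 -0.0007] open 0.0623
```

Call:
send_rows([
  [[-0.46,0.08,0.01,0.05,0,0,0],[-0.46,0.03,0.003,0.1,0,0,0],[-0.46,0,0,0.12,0,0,0],[-0.46,0,0,0.12,0,0,0],[-0.46,0,0,0.1,0,0,0],[-0.46,0,0,0.06,0,0,0],[-0.46,0,0,0.015,0,0,0],[-0.46,0,0,0,0,0,0]],
])

```text
t: 3.3
ee_pos: [0.6045, 0.1066, 0.0138]
tcp_rot: [-3.141, -0.001, -0.346]
contact_force: [0.5, 0.5, 0.5]
opening: 0.0622
grip_force: 0.0
```

```bash
python3 - <<'E'
from h import *
plan((.604,.1055,.012))
T=read_camera("side");cv2.imwrite("pics/s1.png",cv2.resize(T["color"][130:270,180:380,::-1],None,fx=4,fy=4,interpolation=cv2.INTER_CUBIC))
E
```

```text
t 3.3 tcp [0.6045 0.1066 0.0138] total shares [-0.     0.006  0.009] rotvec/120deg [-0.0002 -0.0004  0.0003] open 0.0622
```

View pics/s1.png

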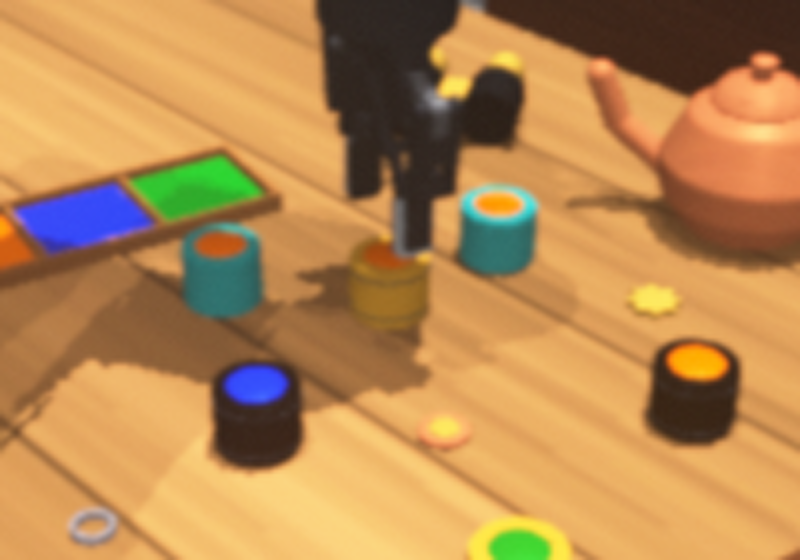

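```bash
python3 - <<'E'
from h import *
S=read_camera("side")
for z in(.014,.02,.03,.037,.05): print(z,[((proj(S,(.6045+k*.342*.034,.1066+k*.94*.034,z))-[180,130])*4).round(0) for k in(-1,0,1)])
E
```

```text
0.014 [array([411., 316.]), array([387., 285.]), array([364., 257.])]
0.02 [array([411., 306.]), array([387., 276.]), array([364., 248.])]
0.03 [array([411., 291.]), array([387., 261.]), array([364., 233.])]
0.037 [array([411., 280.]), array([387., 251.]), array([364., 223.])]
0.05 [array([411., 260.]), array([387., 231.]), array([364., 203.])]
```

The picture shows both fingertips higher than the telemetry implies, at about z 0.05 instead of 0.014. Closing gently will show whether the pads meet the rim.

Call:
send_rows([
  [[-0.2,0,0,0,0,0,0],[-0.1,0,0,0,0,0,0],[0.02,0,0,0,0,0,0],[0.02,0,0,0,0,0,0]],
], squeeze=20)

```text
t: 3.9
ee_pos: [0.6041, 0.1064, 0.0133]
tcp_rot: [-3.142, -0.0, -0.347]
contact_force: [0.1, 0.6, 0.8]
opening: 0.0419
grip_force: 0.0
```

```bash
python3 - <<'E'
from h import *
plan((.604,.1055,.012));print(telemetry.state()["grip_force"])
T=read_camera("side");cv2.imwrite("pics/s2.png",cv2.resize(T["color"][150:230,230:330,::-1],None,fx=6,fy=6,interpolation=cv2.INTER_CUBIC))
E
```

```text
t 3.9 tcp [0.6041 0.1064 0.0133] total shares [0.001 0.004 0.007] rotvec/120deg [-0.     -0.      0.0001] open 0.0419
0.0
```

View pics/s2.png

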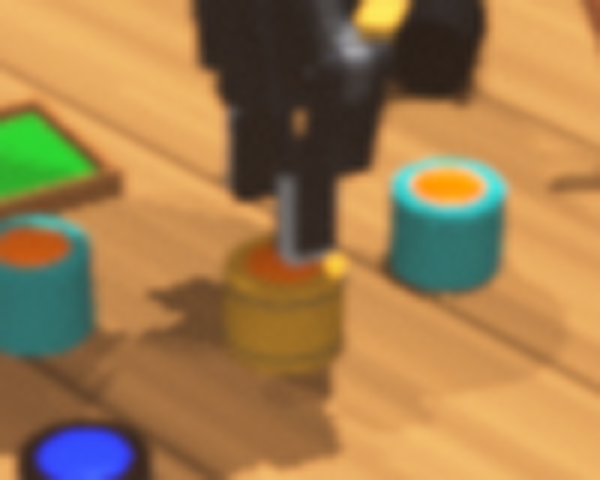

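```bash
python3 - <<'E'
from h import *
T=read_camera("top");cv2.imwrite("pics/t2.png",cv2.resize(T["color"][120:280,120:340,::-1],None,fx=3.6,fy=3.6,interpolation=cv2.INTER_CUBIC))
for z in (.014,.05,.09,.12,.2):print(z,((proj(T,(.6041,.1064,z))-[120,120])*3.6).round())
E
```

```text
0.014 [398. 270.]
0.05 [393. 263.]
0.09 [388. 256.]
0.12 [383. 250.]
0.2 [370. 231.]
```

View pics/t2.png

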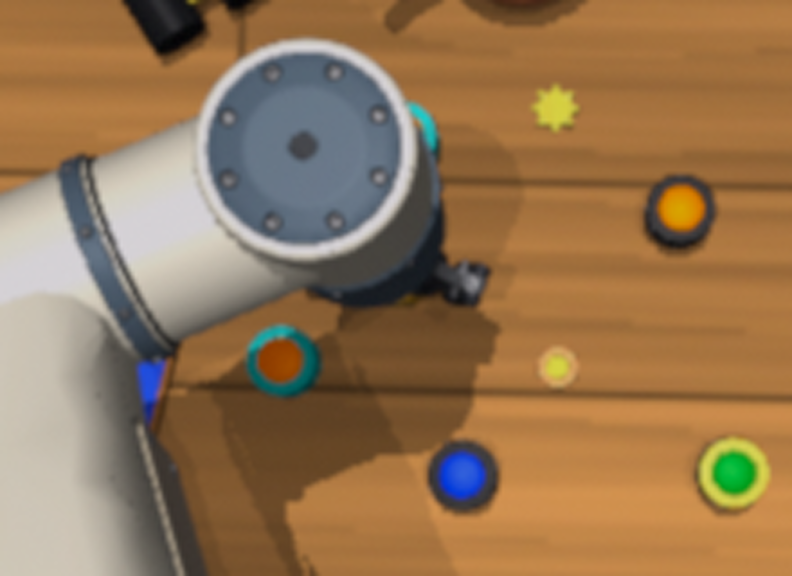

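The wrist sits roughly over the amber piece laterally. The fingers shut to 42 mm with no grip force, so the tips really are above the rim. I'll reopen and step down watching the force.

Call:
send_rows([
  [[-0.46,0,0,-0.02,0,0,0],[-0.46,0,0,0,0,0,0],[-0.46,0,0,0.02,0,0,0],[-0.46,0,0,0.02,0,0,0],[-0.46,0,0,0.02,0,0,0],[-0.46,0,0,0,0,0,0]],
])

```text
t: 4.75
ee_pos: [0.6037, 0.1062, 0.0046]
tcp_rot: [3.141, 0.001, -0.347]
contact_force: [-0.0, -0.4, 1.1]
opening: 0.0622
grip_force: 0.0
```

Call:
send_rows([
  [[-0.46,0,0,0.02,0,0,0],[-0.46,0,0,0.02,0,0,0],[-0.46,0,0,0,0,0,0]],
])

```text
t: 5.12
ee_pos: [0.6037, 0.1063, -0.0032]
tcp_rot: [3.141, 0.001, -0.347]
contact_force: [0.3, 0.1, 0.1]
opening: 0.0624
grip_force: 0.0
```

Call:
send_rows([
  [[-0.46,0,0,0.02,0,0,0],[-0.46,0,0,0.02,0,0,0],[-0.46,0,0,0.02,0,0,0],[-0.46,0,0,0,0,0,0]],
])

```text
t: 5.62
ee_pos: [0.6038, 0.1063, -0.0152]
tcp_rot: [3.141, 0.001, -0.347]
contact_force: [-0.7, 0.6, 0.7]
opening: 0.0623
grip_force: 0.0
```

```bash
python3 - <<'E'
from h import *
plan((.604,.1055,.012));print(telemetry.state()["contact_force"])
T=read_camera("side");cv2.imwrite("pics/s3.png",cv2.resize(T["color"][150:230,230:330,::-1],None,fx=6,fy=6,interpolation=cv2.INTER_CUBIC))
E
```

```text
t 5.62 tcp [ 0.6038  0.1063 -0.0152] total shares [ 0.002  0.003 -0.136] rotvec/120deg [0.0003 0.0003 0.0001] open 0.0623
[-0.66913511  0.61618778  0.71481076]
```

View pics/s3.png

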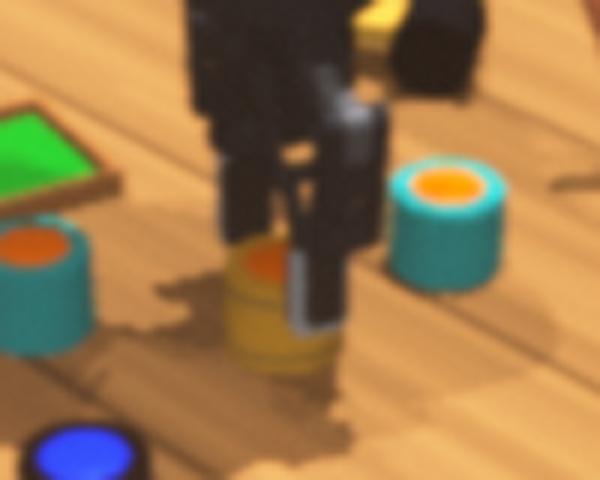

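The fingers now straddle the amber piece, with the near tip at crop (317,330), about 24 mm above the table. I'll go 8 mm lower and close.

Call:
send_rows([
  [[-0.46,0,0,0.02,0,0,0],[-0.46,0,0,0.02,0,0,0],[-0.3,0,0,0,0,0,0],[-0.1,0,0,0,0,0,0],[0.1,0,0,0,0,0,0],[0.2,0,0,0,0,0,0],[0.2,0,0,0,0,0,0]],
], squeeze=30)

```text
t: 6.55
ee_pos: [0.6044, 0.1065, -0.0224]
tcp_rot: [-3.141, -0.001, -0.347]
contact_force: [0.0, 0.5, 1.9]
opening: 0.0455
grip_force: 31.0
```

Call:
send_rows([
  [[0.2,0,0,-0.03,0,0,0],[0.2,0,0,-0.08,0,0,0],[0.2,0,0,-0.12,0,0,0],[0.2,0,0,-0.12,0,0,0],[0.2,0,0,-0.1,0,0,0],[0.2,0,0,-0.03,0,0,0]],
])

```text
t: 7.3
ee_pos: [0.6051, 0.1067, 0.0757]
tcp_rot: [-3.139, -0.003, -0.347]
contact_force: [-0.0, -0.0, -1.6]
opening: 0.045
grip_force: 30.9
```

```bash
python3 - <<'E'
from h import *
plan((.455,.317,.05))
E
```

```text
t 7.3 tcp [0.6051 0.1067 0.0757] total shares [-1.064 -0.734  0.127] rotvec/120deg [-0.0011 -0.0014  0.0002] open 0.045
```

Call:
send_rows([
  [[0.2,-0.1,-0.06,0,0,0,0],[0.2,-0.16,-0.11,0,0,0,0],[0.2,-0.18,-0.13,0,0,0,0],[0.2,-0.18,-0.13,0,0,0,0],[0.2,-0.18,-0.13,0,0,0,0],[0.2,-0.16,-0.11,0.04,0,0,0],[0.2,-0.1,-0.06,0.08,0,0,0],[0.2,0,0,0,0,0,0]],
])

```text
t: 8.3
ee_pos: [0.4524, 0.3159, 0.0478]
tcp_rot: [3.139, 0.002, -0.345]
contact_force: [-0.4, -0.2, 0.2]
opening: 0.0449
grip_force: 31.0
```

```bash
python3 - <<'E'
from h import *
plan((.455,.317,-.005))
T=read_camera("side");cv2.imwrite("pics/s4.png",cv2.resize(T["color"][110:230,130:290,::-1],None,fx=5,fy=5,interpolation=cv2.INTER_CUBIC))
s=telemetry.state()
p=np.array(s["ee_pos"]);print(((proj(T,(p[0],p[1],p[2]+.0224+.037))-[130,110])*5).round(),((proj(T,(p[0],p[1],p[2]+.0224))-[130,110])*5).round())
E
```

```text
t 8.3 tcp [0.4524 0.3159 0.0478] total shares [ 0.011 -0.01   0.264] rotvec/120deg [0.0014 0.0008 0.0011] open 0.0449
[171. 220.] [182. 293.]
```

View pics/s4.png

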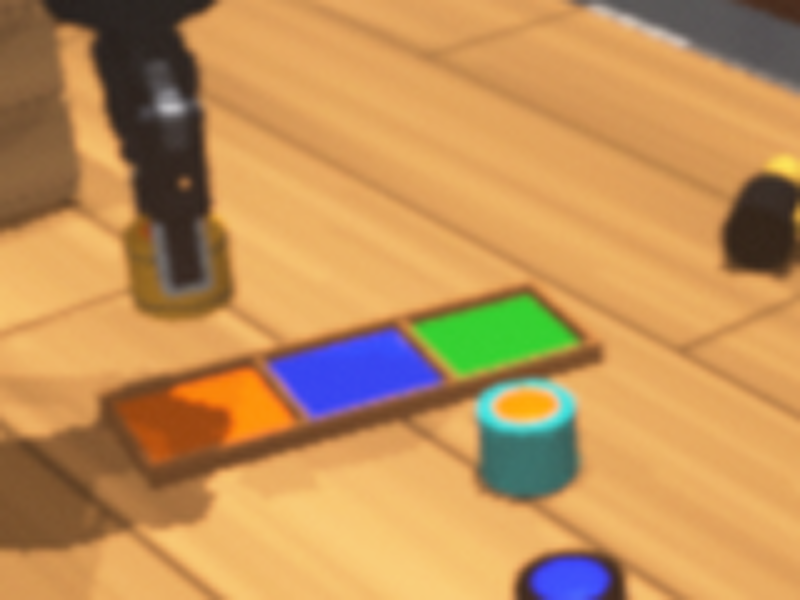

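The held piece appears at crop (178,265), upright and matching the prediction over the amber compartment. I'll lower it slowly.

Call:
send_rows([
  [[0.2,0.01,-0.01,0.06,0,0,0],[0.2,0,0,0.08,0,0,0],[0.2,0,0,0.08,0,0,0],[0.2,0,0,0.05,0,0,0],[0.2,0,0,0.03,0,0,0],[0.2,0,0,0.005,0,0,0],[0.2,0,0,0,0,0,0]],
])

```text
t: 9.22
ee_pos: [0.4572, 0.3172, -0.0113]
tcp_rot: [-3.141, -0.0, -0.347]
contact_force: [-0.5, -0.0, -2.1]
opening: 0.0451
grip_force: 31.0
```

Call:
send_rows([
  [[0.2,0,0,0.004,0,0,0],[0.2,0,0,0.003,0,0,0],[0.2,0,0,0,0,0,0]],
])

```text
t: 9.6
ee_pos: [0.4569, 0.317, -0.0131]
tcp_rot: [-3.141, -0.0, -0.347]
contact_force: [0.5, -0.5, -0.7]
opening: 0.045
grip_force: 31.0
```

Call:
send_rows([
  [[0.2,0,0,0.004,0,0,0],[0.2,0,0,0.004,0,0,0],[0.2,0,0,0.004,0,0,0],[0.2,0,0,0.002,0,0,0],[0.2,0,0,0,0,0,0]],
])

```text
t: 10.22
ee_pos: [0.4569, 0.3169, -0.016]
tcp_rot: [3.141, 0.0, -0.347]
contact_force: [0.5, 0.2, -0.7]
opening: 0.0449
grip_force: 31.0
```

Call:
send_rows([
  [[0.2,0,0,0.003,0,0,0],[0.2,0,0,0,0,0,0]],
])

```text
t: 10.48
ee_pos: [0.457, 0.317, -0.0164]
tcp_rot: [-3.142, -0.0, -0.347]
contact_force: [-0.4, -0.5, 0.1]
opening: 0.0447
grip_force: 31.0
```

Call:
send_rows([
  [[0.2,0,0,0.003,0,0,0],[0.2,0,0,0,0,0,0]],
])

```text
t: 10.72
ee_pos: [0.457, 0.317, -0.0164]
tcp_rot: [-3.141, -0.0, -0.347]
contact_force: [-3.3, -0.9, 5.1]
opening: 0.0447
grip_force: 31.5
```

It has touched down (5 N). I'll release slowly and rise.

Call:
send_rows([
  [[0.0,0,0,-0.002,0,0,0],[-0.15,0,0,0,0,0,0],[-0.3,0,0,0,0,0,0],[-0.4,0,0,0,0,0,0],[-0.4,0,0,-0.08,0,0,0],[-0.4,0,0,-0.15,0,0,0],[-0.4,0,0,-0.15,0,0,0],[-0.4,0,0,-0.1,0,0,0]],
])

```text
t: 11.72
ee_pos: [0.4577, 0.3176, 0.0822]
tcp_rot: [-3.139, -0.002, -0.347]
contact_force: [0.1, 0.3, -0.7]
opening: 0.0597
grip_force: 0.0
```

```bash
python3 - <<'E'
from h import *
plan((.475,-.116,.08))
E
```

```text
t 11.72 tcp [0.4577 0.3176 0.0822] total shares [0.818 2.01  0.007] rotvec/120deg [-0.0014 -0.0008  0.0002] open 0.0597
```

Call:
send_rows([
  [[-0.46,0.05,0.12,0,0,0,0],[-0.46,0.08,0.2,0,0,0,0],[-0.46,0.08,0.2,0,0,0,0],[-0.46,0.08,0.2,0,0,0,0],[-0.46,0.08,0.2,0,0,0,0],[-0.46,0.08,0.2,0,0,0,0],[-0.46,0.08,0.2,0,0,0,0],[-0.46,0.08,0.2,0,0,0,0]],
])

```text
t: 12.72
ee_pos: [0.4674, -0.0126, 0.0794]
tcp_rot: [3.141, 0.0, -0.347]
contact_force: [0.3, 0.4, -0.3]
opening: 0.0623
grip_force: 0.0
```

Call:
send_rows([
  [[-0.46,0.08,0.2,0,0,0,0],[-0.46,0.08,0.18,0,0,0,0],[-0.46,0.04,0.1,0,0,0,0],[-0.46,0,0,0.05,0,0,0],[-0.46,0,0,0,0,0,0]],
])

```text
t: 13.35
ee_pos: [0.4719, -0.1142, 0.0683]
tcp_rot: [3.141, 0.002, -0.347]
contact_force: [0.2, 0.0, -0.2]
opening: 0.0625
grip_force: 0.0
```

```bash
python3 - <<'E'
from h import *
plan((.475,-.116,-.0224))
T=read_camera("top");I=T["color"]
a=seg(I,(115,235,165,280),12,22,200,180)
cv2.imwrite("pics/t3.png",cv2.resize(I[150:300,100:360,::-1],None,fx=3,fy=3,interpolation=cv2.INTER_CUBIC))
E
```

```text
t 13.35 tcp [ 0.4719 -0.1142  0.0683] total shares [0.019 0.003 0.453] rotvec/120deg [ 0.0002  0.0011 -0.0002] open 0.0625
```

View pics/t3.png

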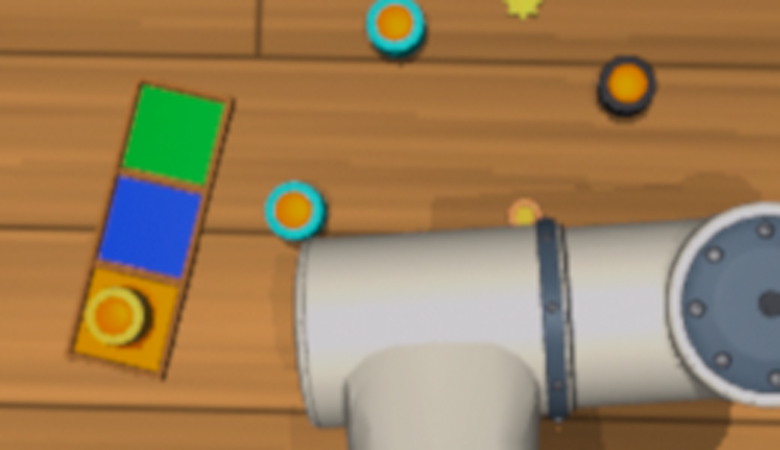

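The amber piece stands flat in the amber compartment at crop (116,316). The apparent offset from centre is parallax. Next is green.

Call:
send_rows([
  [[-0.46,0.018,0.003,0.08,0,0,0],[-0.46,0,0,0.12,0,0,0],[-0.46,0,0,0.12,0,0,0],[-0.46,0,0,0.09,0,0,0],[-0.46,0,0,0.04,0,0,0],[-0.3,0,0,0,0,0,0],[-0.1,0,0,0,0,0,0],[0.2,0,0,0,0,0,0]],
], squeeze=30)

```text
t: 14.4
ee_pos: [0.4774, -0.1159, -0.0197]
tcp_rot: [-3.141, -0.002, -0.346]
contact_force: [-0.5, 2.1, 4.2]
opening: 0.0451
grip_force: 30.8
```

Call:
send_rows([
  [[0.2,0,0,0,0,0,0],[0.2,0,0,0,0,0,0]],
])

```text
t: 14.65
ee_pos: [0.4774, -0.116, -0.0197]
tcp_rot: [-3.141, -0.002, -0.347]
contact_force: [-1.0, 2.3, 5.7]
opening: 0.0445
grip_force: 31.0
```

Call:
send_rows([
  [[0.2,0,0,-0.03,0,0,0],[0.2,0,0,-0.08,0,0,0],[0.2,0,0,-0.12,0,0,0],[0.2,0,0,-0.12,0,0,0],[0.2,0,0,-0.1,0,0,0],[0.2,0,0,-0.03,0,0,0]],
])

```text
t: 15.4
ee_pos: [0.4771, -0.1161, 0.0764]
tcp_rot: [-3.141, -0.002, -0.347]
contact_force: [0.2, -0.4, -2.3]
opening: 0.0448
grip_force: 30.9
```

```bash
python3 - <<'E'
from h import *
plan((.604,.2855,.07))
E
```

```text
t 15.4 tcp [ 0.4771 -0.1161  0.0764] total shares [-0.086 -2.104  0.034] rotvec/120deg [-0.0004 -0.0009  0.    ] open 0.0448
```

Call:
send_rows([
  [[0.2,0,-0.1,0,0,0,0],[0.2,-0.01,-0.18,0,0,0,0],[0.2,-0.01,-0.2,0,0,0,0],[0.2,-0.01,-0.2,0,0,0,0],[0.2,-0.01,-0.2,0,0,0,0],[0.2,-0.01,-0.2,0,0,0,0],[0.2,-0.01,-0.2,0,0,0,0],[0.2,-0.01,-0.2,0,0,0,0]],
])

```text
t: 16.4
ee_pos: [0.5635, 0.1681, 0.0742]
tcp_rot: [3.14, 0.001, -0.347]
contact_force: [0.5, -0.0, -1.3]
opening: 0.0447
grip_force: 30.9
```

Call:
send_rows([
  [[0.2,-0.01,-0.2,0,0,0,0],[0.2,-0.01,-0.2,0,0,0,0],[0.2,0,-0.16,0,0,0,0],[0.2,0,-0.06,0.03,0,0,0],[0.2,0,0,0,0,0,0]],
])

```text
t: 17.02
ee_pos: [0.6013, 0.2847, 0.0673]
tcp_rot: [3.139, 0.002, -0.347]
contact_force: [-0.1, 0.8, -0.9]
opening: 0.0447
grip_force: 31.0
```

```bash
python3 - <<'E'
from h import *
plan((.604,.2855,-.0137))
E
```

```text
t 17.02 tcp [0.6013 0.2847 0.0673] total shares [ 0.012 -0.009  0.405] rotvec/120deg [0.0013 0.0011 0.0002] open 0.0447
```

Call:
send_rows([
  [[0.2,0.006,-0.006,0.06,0,0,0],[0.2,0,0,0.1,0,0,0],[0.2,0,0,0.1,0,0,0],[0.2,0,0,0.08,0,0,0],[0.2,0,0,0.03,0,0,0],[0.2,0,0,0.01,0,0,0],[0.2,0,0,0.005,0,0,0],[0.2,0,0,0,0,0,0]],
])

```text
t: 18.02
ee_pos: [0.6042, 0.286, -0.0071]
tcp_rot: [-3.141, -0.001, -0.347]
contact_force: [0.9, -0.2, 0.5]
opening: 0.0447
grip_force: 31.0
```

Call:
send_rows([
  [[0.2,0,0,0.003,0,0,0],[0.2,0,0,0.003,0,0,0],[0.2,0,0,0,0,0,0]],
])

```text
t: 18.4
ee_pos: [0.6038, 0.2858, -0.0089]
tcp_rot: [3.142, -0.0, -0.347]
contact_force: [0.6, -0.1, -2.3]
opening: 0.0447
grip_force: 31.0
```

Call:
send_rows([
  [[0.2,0,0,0.006,0,0,0],[0.2,0,0,0.006,0,0,0],[0.2,0,0,0.006,0,0,0],[0.2,0,0,0.003,0,0,0],[0.2,0,0,0,0,0,0]],
])

```text
t: 19.02
ee_pos: [0.6038, 0.2858, -0.0132]
tcp_rot: [3.141, 0.0, -0.347]
contact_force: [0.3, -0.8, -1.1]
opening: 0.0449
grip_force: 31.0
```

Call:
send_rows([
  [[0.2,0,0,0.003,0,0,0],[0.2,0,0,0.003,0,0,0],[0.2,0,0,0,0,0,0]],
])

```text
t: 19.4
ee_pos: [0.604, 0.2858, -0.0136]
tcp_rot: [-3.141, -0.0, -0.347]
contact_force: [-3.6, -1.3, 4.4]
opening: 0.0449
grip_force: 31.4
```

Call:
send_rows([
  [[0.0,0,0,-0.002,0,0,0],[-0.15,0,0,0,0,0,0],[-0.3,0,0,0,0,0,0],[-0.4,0,0,0,0,0,0],[-0.4,0,0,-0.08,0,0,0],[-0.4,0,0,-0.15,0,0,0],[-0.4,0,0,-0.18,0,0,0],[-0.4,0,0,-0.1,0,0,0]],
])

```text
t: 20.4
ee_pos: [0.6051, 0.2863, 0.092]
tcp_rot: [-3.138, -0.003, -0.347]
contact_force: [0.5, 0.3, -0.7]
opening: 0.0594
grip_force: 0.0
```

```bash
python3 - <<'E'
from h import *
plan((.423,-.2455,.08))
E
```

```text
t 20.4 tcp [0.6051 0.2863 0.092 ] total shares [0.047 2.81  0.05 ] rotvec/120deg [-0.0016 -0.0015  0.0002] open 0.0594
```

Call:
send_rows([
  [[-0.4,0.004,0.12,0,0,0,0],[0,0.004,0.2,0,0,0,0],[0.5,0.004,0.2,0,0,0,0],[1,0.004,0.2,0,0,0,0],[1,0.004,0.2,0,0,0,0],[1,0.004,0.2,0,0,0,0],[1,0.004,0.2,0,0,0,0],[1,0.004,0.2,0,0,0,0]],
])

```text
t: 21.4
ee_pos: [0.5066, -0.0034, 0.0895]
tcp_rot: [-3.141, -0.002, -0.346]
contact_force: [0.5, -0.1, -0.1]
opening: -0.0
grip_force: 0.0
```

Call:
send_rows([
  [[1,0.004,0.2,0,0,0,0],[1,0.004,0.2,0,0,0,0],[1,0.004,0.2,0,0,0,0],[1,0.004,0.2,0,0,0,0],[1,0,0.2,0,0,0,0],[1,0,0.2,0,0,0,0],[1,0,0.09,0,0,0,0],[1,0,0,0,0,0,0]],
])

```text
t: 22.4
ee_pos: [0.4218, -0.2471, 0.0892]
tcp_rot: [3.141, -0.002, -0.349]
contact_force: [-0.4, -0.1, -0.2]
opening: 0.0001
grip_force: 0.0
```

```bash
python3 - <<'E'
from h import *
plan((.423,-.2455,.04))
E
```

```text
t 22.4 tcp [ 0.4218 -0.2471  0.0892] total shares [ 0.002 -0.01   0.246] rotvec/120deg [ 0.0001 -0.0008 -0.0009] open 0.0001
```

Call:
send_rows([
  [[1,0.002,-0.008,0.06,0,0,0],[1,0,0,0.1,0,0,0],[1,0,0,0.08,0,0,0],[1,0,0,0.03,0,0,0],[1,0,0,0,0,0,0]],
])

```text
t: 23.02
ee_pos: [0.4228, -0.2442, 0.0338]
tcp_rot: [3.141, 0.001, -0.346]
contact_force: [0.3, -0.2, 0.6]
opening: 0.0
grip_force: 0.0
```

Call:
send_rows([
  [[1,0,0,0.015,0,0,0],[1,0,0,0.015,0,0,0],[1,0,0,0.015,0,0,0],[1,0,0,0,0,0,0]],
])

```text
t: 23.52
ee_pos: [0.4226, -0.2447, 0.0249]
tcp_rot: [3.142, 0.0, -0.347]
contact_force: [-0.0, -0.0, -0.4]
opening: 0.0001
grip_force: 0.0
```

```bash
python3 - <<'E'
from h import *
S=read_camera("side");cv2.imwrite("pics/s5.png",cv2.resize(S["color"][220:350,300:460,::-1],None,fx=4.5,fy=4.5,interpolation=cv2.INTER_CUBIC))
plan((.423,-.2455,.0))
E
```

```text
t 23.57 tcp [ 0.4227 -0.2447  0.025 ] total shares [0.003 0.003 0.125] rotvec/120deg [0.     0.0001 0.0001] open 0.0002
```

View pics/s5.png

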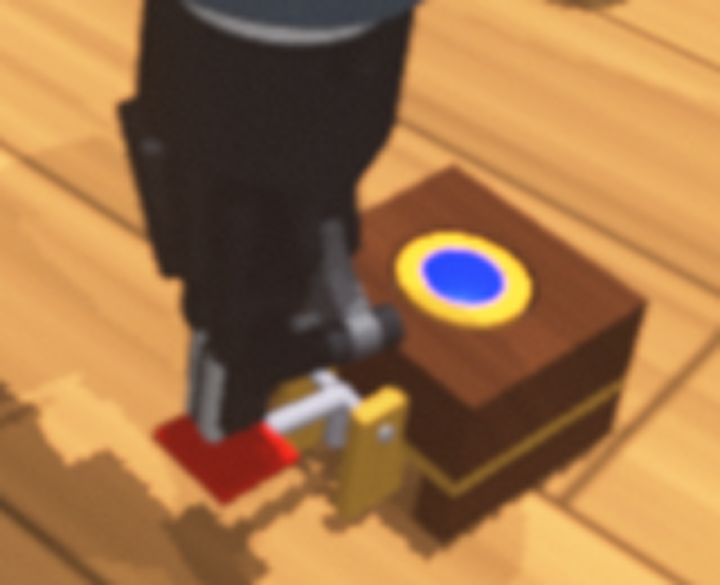

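The tips are just above the pad at crop (215,437), with the blue piece still flush at (463,277). I'll press down now.

Call:
send_rows([
  [[1,0,0,0.015,0,0,0],[1,0,0,0.015,0,0,0],[1,0,0,0.015,0,0,0],[1,0,0,0,0,0,0]],
])

```text
t: 24.08
ee_pos: [0.4225, -0.2446, 0.0158]
tcp_rot: [3.142, 0.001, -0.347]
contact_force: [-0.8, -0.4, -1.0]
opening: -0.0002
grip_force: 0.0
```

Call:
send_rows([
  [[1,0,0,0.015,0,0,0],[1,0,0,0.015,0,0,0],[1,0,0,0.015,0,0,0],[1,0,0,0,0,0,0]],
])

```text
t: 24.58
ee_pos: [0.4222, -0.2446, 0.0067]
tcp_rot: [3.141, 0.001, -0.347]
contact_force: [-1.7, 0.0, 1.3]
opening: 0.0002
grip_force: 0.9
```

Call:
send_rows([
  [[1,0,0,0.015,0,0,0],[1,0,0,0.015,0,0,0],[1,0,0,0,0,0,0]],
])

```text
t: 24.95
ee_pos: [0.4224, -0.2446, 0.0007]
tcp_rot: [3.142, 0.001, -0.347]
contact_force: [-2.0, -0.2, 2.0]
opening: 0.0002
grip_force: 1.3
```

Call:
send_rows([
  [[1,0,0,0.015,0,0,0],[1,0,0,0.01,0,0,0],[1,0,0,0,0,0,0]],
])

```text
t: 25.32
ee_pos: [0.4229, -0.2447, -0.004]
tcp_rot: [-3.142, -0.0, -0.347]
contact_force: [-2.9, -0.8, 3.2]
opening: -0.0003
grip_force: 1.8
```

```bash
python3 - <<'E'
from h import *
S=read_camera("side")
plan((.423,-.2455,.0))
a=seg(S["color"],(380,255,430,295),105,130);print("blue side",a[0].round(1),a[1])
p=np.array([.532,-.2628]);print([(z,proj(S,(*p,z)).round(1)) for z in(.067,.077,.087)])
E
```

```text
t 25.38 tcp [ 0.4228 -0.2447 -0.004 ] total shares [ 0.002  0.004 -0.02 ] rotvec/120deg [-0.     -0.      0.0001] open 0.0002
blue side [401.9 273.1] 167
[(0.067, array([402.3, 280.7])), (0.077, array([403.3, 276. ])), (0.087, array([404.3, 271.2]))]
```

The blue piece has risen about 16 mm, so I'll keep pressing to the stop.

Call:
send_rows([
  [[1,0,0,0.01,0,0,0],[1,0,0,0.008,0,0,0],[1,0,0,0,0,0,0]],
])

```text
t: 25.75
ee_pos: [0.4231, -0.2449, -0.0055]
tcp_rot: [3.141, -0.001, -0.346]
contact_force: [-8.1, 4.9, 20.8]
opening: -0.0
grip_force: 11.5
```

Call:
send_rows([
  [[1,0,0,0.006,0,0,0],[1,0,0,0,0,0,0]],
])

```text
t: 26.0
ee_pos: [0.4232, -0.245, -0.0058]
tcp_rot: [3.141, -0.002, -0.346]
contact_force: [-11.4, 7.3, 29.1]
opening: -0.0001
grip_force: 15.7
```

```bash
python3 - <<'E'
from h import *
S=read_camera("side")
a=seg(S["color"],(380,255,430,295),105,130);print("blue side",a[0].round(1),a[1]);plan((.423,-.2455,.0));print(telemetry.state()["contact_force"])
E
```

```text
blue side [402.  272.7] 168
t 26.05 tcp [ 0.4232 -0.245  -0.0058] total shares [-0.     0.003 -0.029] rotvec/120deg [ 0.0004 -0.0009  0.0007] open 0.0002
[-11.48052381   6.98567351  28.82953174]
```

The pedal is at its hard stop (29 N) and the blue piece is raised. This also gives the true tool height: telemetry z plus 37 mm. I'll back off and move to the blue piece.

Call:
send_rows([
  [[1,0,0,-0.02,0,0,0],[1,0,0,-0.06,0,0,0],[1,0,0,-0.15,0,0,0],[0.5,0,0,-0.15,0,0,0],[0,0,0,-0.1,0,0,0],[-0.46,0,0,-0.02,0,0,0],[-0.46,0,0,0,0,0,0],[-0.46,0,0,0,0,0,0]],
])

```text
t: 27.05
ee_pos: [0.4222, -0.2444, 0.0902]
tcp_rot: [-3.142, 0.002, -0.347]
contact_force: [-0.7, 0.3, -0.8]
opening: 0.0623
grip_force: 0.0
```

```bash
python3 - <<'E'
from h import *
S=read_camera("side")
a=seg(S["color"],(380,255,430,295),105,130);print("blue side",a[0].round(1),a[1],ray(S,a[0],.087));plan((.532,-.2628,.09))
E
```

```text
blue side [401.9 272.7] 170 [ 0.52605375 -0.26214815  0.087     ]
t 27.1 tcp [ 0.4222 -0.2445  0.0903] total shares [ 0.547 -0.1    0.   ] rotvec/120deg [0.     0.0009 0.0001] open 0.0623
```

Call:
send_rows([
  [[-0.46,0.08,-0.015,0,0,0,0],[-0.46,0.14,-0.025,0,0,0,0],[-0.46,0.16,-0.03,0,0,0,0],[-0.46,0.12,-0.02,0,0,0,0],[-0.46,0.045,-0.01,0,0,0,0],[-0.46,0,0,0,0,0,0]],
])

```text
t: 27.85
ee_pos: [0.5323, -0.2628, 0.0905]
tcp_rot: [3.142, 0.001, -0.347]
contact_force: [-0.8, -0.3, 1.2]
opening: 0.0628
grip_force: 0.0
```

```bash
python3 - <<'E'
from h import *
plan((.532,-.2628,.03))
S=read_camera("side");cv2.imwrite("pics/s6.png",cv2.resize(S["color"][200:350,310:470,::-1],None,fx=4,fy=4,interpolation=cv2.INTER_CUBIC))
E
```

```text
t 27.85 tcp [ 0.5323 -0.2628  0.0905] total shares [-0.001  0.     0.303] rotvec/120deg [0.     0.0005 0.0001] open 0.0628
```

View pics/s6.png

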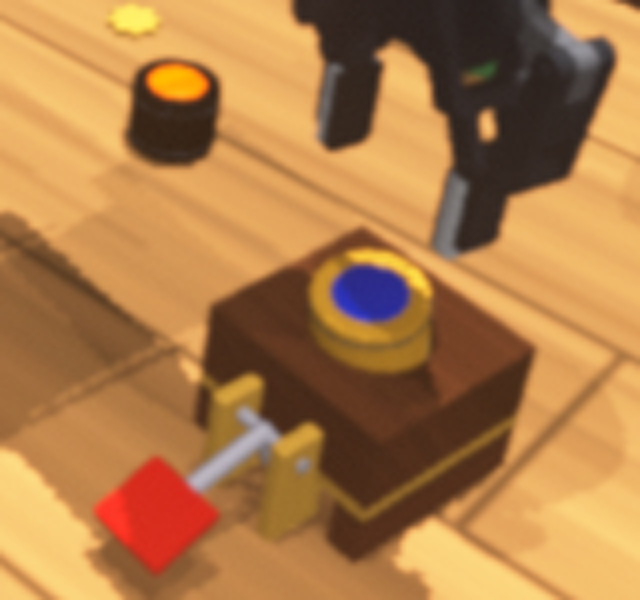

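```bash
python3 - <<'E'
from h import *
S=read_camera("side")
f=lambda p:((proj(S,p)-[310,200])*4).round()
for z in(.127,.135):print(z,[f((.5323+k*.342*.038,-.2628+k*.94*.038,z)) for k in(-1,1)])
print(f((.532,-.2628,.087)),f((.532,-.2628,.066)))
E
```

```text
0.127 [array([462., 265.]), array([334., 148.])]
0.135 [array([466., 248.]), array([337., 131.])]
[377. 285.] [369. 325.]
```

The blue piece stands raised at crop (371,290), the pedal is down at (157,512), and the open fingers are above it. I'll descend with a small x trim.

Call:
send_rows([
  [[-0.46,-0.008,0,0.06,0,0,0],[-0.46,0,0,0.08,0,0,0],[-0.46,0,0,0.06,0,0,0],[-0.46,0,0,0.04,0,0,0],[-0.46,0,0,0.03,0,0,0],[-0.46,0,0,0.015,0,0,0],[-0.46,0,0,0,0,0,0]],
])

```text
t: 28.82
ee_pos: [0.5307, -0.2624, 0.0343]
tcp_rot: [3.142, -0.0, -0.347]
contact_force: [0.2, -0.2, 0.2]
opening: 0.0626
grip_force: 0.0
```

Call:
send_rows([
  [[-0.46,0,0,0.008,0,0,0],[-0.3,0,0,0,0,0,0],[-0.15,0,0,0,0,0,0],[0,0,0,0,0,0,0],[0.2,0,0,0,0,0,0],[0.2,0,0,0,0,0,0]],
], squeeze=30)

```text
t: 29.58
ee_pos: [0.5307, -0.2624, 0.0329]
tcp_rot: [-3.142, -0.0, -0.347]
contact_force: [0.8, 0.4, 1.2]
opening: 0.0448
grip_force: 30.7
```

Call:
send_rows([
  [[0.2,0,0,0,0,0,0],[0.2,0,0,-0.03,0,0,0],[0.2,0,0,-0.06,0,0,0],[0.2,0,0,-0.08,0,0,0],[0.2,0,0,-0.1,0,0,0],[0.2,0,0,-0.1,0,0,0],[0.2,0,0,-0.05,0,0,0],[0.2,0,0,0,0,0,0]],
])

```text
t: 30.58
ee_pos: [0.5311, -0.2625, 0.1177]
tcp_rot: [-3.141, -0.002, -0.347]
contact_force: [0.0, 0.1, -1.8]
opening: 0.0442
grip_force: 30.8
```

```bash
python3 - <<'E'
from h import *
plan((.5295,.3015,.08));print(telemetry.state()["grip_force"])
S=read_camera("side");cv2.imwrite("pics/s7.png",cv2.resize(S["color"][200:350,310:470,::-1],None,fx=3,fy=3,interpolation=cv2.INTER_CUBIC))
E
```

```text
t 30.57 tcp [ 0.5311 -0.2625  0.1177] total shares [-0.966 -2.649  0.187] rotvec/120deg [-0.0001 -0.0009  0.0001] open 0.0442
30.775650143623352
```

View pics/s7.png

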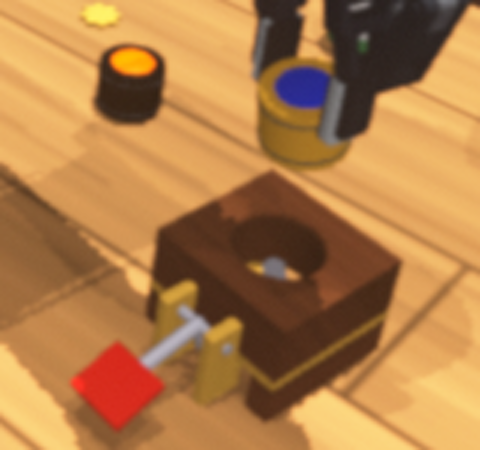

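The blue piece is held clear of the well at crop (303,110), and the pedal stays down. I'll carry it to the blue compartment.

Call:
send_rows([
  [[0.2,-0.03,-0.1,0,0,0,0],[0.2,-0.06,-0.17,0,0,0,0],[0.2,-0.07,-0.19,0,0,0,0],[0.2,-0.07,-0.19,0,0,0,0],[0.2,-0.07,-0.19,0,0,0,0],[0.2,-0.07,-0.19,0,0,0,0],[0.2,-0.07,-0.19,0,0,0,0],[0.2,-0.07,-0.19,0,0,0,0]],
])

```text
t: 31.62
ee_pos: [0.5295, 0.0396, 0.116]
tcp_rot: [3.141, 0.001, -0.346]
contact_force: [0.9, 1.0, -0.9]
opening: 0.0449
grip_force: 30.8
```

Call:
send_rows([
  [[0.2,-0.07,-0.19,0,0,0,0],[0.2,-0.07,-0.19,0,0,0,0],[0.2,-0.07,-0.19,0,0,0,0],[0.2,-0.07,-0.19,0,0,0,0],[0.2,-0.07,-0.19,0.04,0,0,0],[0.2,-0.07,-0.19,0.06,0,0,0],[0.2,-0.04,-0.1,0.06,0,0,0],[0.2,0,0,0,0,0,0]],
])

```text
t: 32.62
ee_pos: [0.5266, 0.3028, 0.0825]
tcp_rot: [3.138, 0.002, -0.345]
contact_force: [0.3, 0.2, -0.9]
opening: 0.045
grip_force: 30.9
```

```bash
python3 - <<'E'
from h import *
plan((.5295,.3015,-.011));print(telemetry.state()["grip_force"])
E
```

```text
t 32.62 tcp [0.5266 0.3028 0.0825] total shares [ 0.017 -0.     0.467] rotvec/120deg [0.0015 0.001  0.001 ] open 0.045
30.889679789543152
```

Call:
send_rows([
  [[0.2,0.008,0,0.06,0,0,0],[0.2,0,0,0.1,0,0,0],[0.2,0,0,0.1,0,0,0],[0.2,0,0,0.08,0,0,0],[0.2,0,0,0.05,0,0,0],[0.2,0,0,0.02,0,0,0],[0.2,0,0,0.01,0,0,0],[0.2,0,0,0,0,0,0]],
])

```text
t: 33.62
ee_pos: [0.5301, 0.3017, 0.0011]
tcp_rot: [-3.141, -0.0, -0.347]
contact_force: [-0.1, -0.7, -0.3]
opening: 0.0447
grip_force: 30.9
```

Call:
send_rows([
  [[0.2,0,0,0.006,0,0,0],[0.2,0,0,0.006,0,0,0],[0.2,0,0,0.003,0,0,0],[0.2,0,0,0,0,0,0]],
])

```text
t: 34.12
ee_pos: [0.5297, 0.3015, -0.0024]
tcp_rot: [3.142, 0.0, -0.347]
contact_force: [0.4, -0.4, -1.0]
opening: 0.0451
grip_force: 30.9
```

Call:
send_rows([
  [[0.2,0,0,0.008,0,0,0],[0.2,0,0,0.008,0,0,0],[0.2,0,0,0.008,0,0,0],[0.2,0,0,0.006,0,0,0],[0.2,0,0,0,0,0,0]],
])

```text
t: 34.75
ee_pos: [0.5303, 0.3014, -0.0076]
tcp_rot: [-3.141, -0.001, -0.347]
contact_force: [-0.5, -2.5, 4.7]
opening: 0.0445
grip_force: 31.3
```

Call:
send_rows([
  [[0.2,0,0,0.004,0,0,0],[0.2,0,0,0.004,0,0,0],[0.2,0,0,0,0,0,0]],
])

```text
t: 35.12
ee_pos: [0.531, 0.3012, -0.008]
tcp_rot: [-3.141, -0.002, -0.346]
contact_force: [0.3, -4.4, 10.6]
opening: 0.0446
grip_force: 31.8
```

It made contact 3.4 mm sooner than expected, so I'll look before releasing.

```bash
python3 - <<'E'
from h import *
S=read_camera("side");cv2.imwrite("pics/s8.png",cv2.resize(S["color"][130:220,140:260,::-1],None,fx=6,fy=6,interpolation=cv2.INTER_CUBIC))
E
```

```text
(no output)
```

View pics/s8.png

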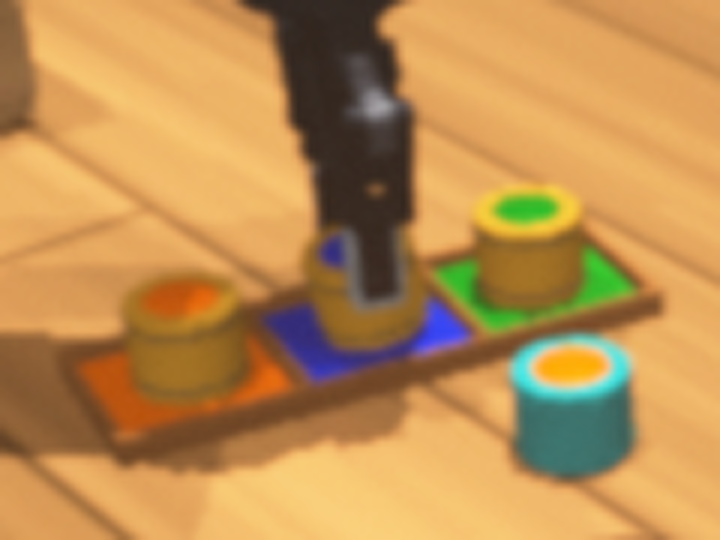

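The blue piece is tilted about 8° in the grip at crop (365,290), with its right-hand edge touching. I'll ease the squeeze and press down slightly so it pivots flat before I release.

Call:
send_rows([
  [[0.2,0,0,0,0,0,0],[0.2,0,0,0.004,0,0,0],[0.2,0,0,0,0,0,0]],
], squeeze=20)

```text
t: 35.55
ee_pos: [0.5315, 0.3011, -0.0082]
tcp_rot: [-3.141, -0.003, -0.346]
contact_force: [0.3, -4.0, 11.8]
opening: 0.0448
grip_force: 31.9
```

Call:
send_rows([
  [[0.2,0,0,0.004,0,0,0],[0.2,0,0,0.004,0,0,0],[0.2,0,0,0,0,0,0]],
])

```text
t: 35.92
ee_pos: [0.5324, 0.3013, -0.0091]
tcp_rot: [-3.139, -0.005, -0.346]
contact_force: [1.1, -5.3, 14.3]
opening: 0.0451
grip_force: 32.3
```

Call:
send_rows([
  [[0.1,0,0,0,0,0,0],[0.0,0,0,0,0,0,0],[0.0,0,0,0,0,0,0]],
], squeeze=20)

```text
t: 36.3
ee_pos: [0.5325, 0.3013, -0.0091]
tcp_rot: [-3.139, -0.005, -0.346]
contact_force: [1.8, -4.6, 13.8]
opening: 0.0446
grip_force: 32.3
```

Call:
send_rows([
  [[-0.03,0,0,0,0,0,0],[-0.04,0,0,0,0,0,0],[-0.05,0,0,0,0,0,0]],
])

```text
t: 36.67
ee_pos: [0.5325, 0.3014, -0.0092]
tcp_rot: [-3.139, -0.005, -0.346]
contact_force: [1.1, -4.1, 12.8]
opening: 0.0444
grip_force: 26.2
```

Call:
send_rows([
  [[-0.055,0,0,0.005,0,0,0],[-0.06,0,0,0.005,0,0,0],[-0.06,0,0,0,0,0,0]],
])

```text
t: 37.05
ee_pos: [0.5335, 0.3022, -0.0111]
tcp_rot: [-3.137, -0.006, -0.346]
contact_force: [3.5, -3.4, 11.3]
opening: 0.0454
grip_force: 15.8
```

Call:
send_rows([
  [[-0.065,0,0,0.003,0,0,0],[-0.065,0,0,0.003,0,0,0],[-0.065,0,0,0,0,0,0]],
])

```text
t: 37.42
ee_pos: [0.5335, 0.3025, -0.0125]
tcp_rot: [-3.137, -0.006, -0.346]
contact_force: [5.0, -2.6, 8.8]
opening: 0.0454
grip_force: 10.9
```

```bash
python3 - <<'E'
from h import *
S=read_camera("side");cv2.imwrite("pics/s9.png",cv2.resize(S["color"][130:220,140:260,::-1],None,fx=6,fy=6,interpolation=cv2.INTER_CUBIC))
E
```

```text
(no output)
```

View pics/s9.png

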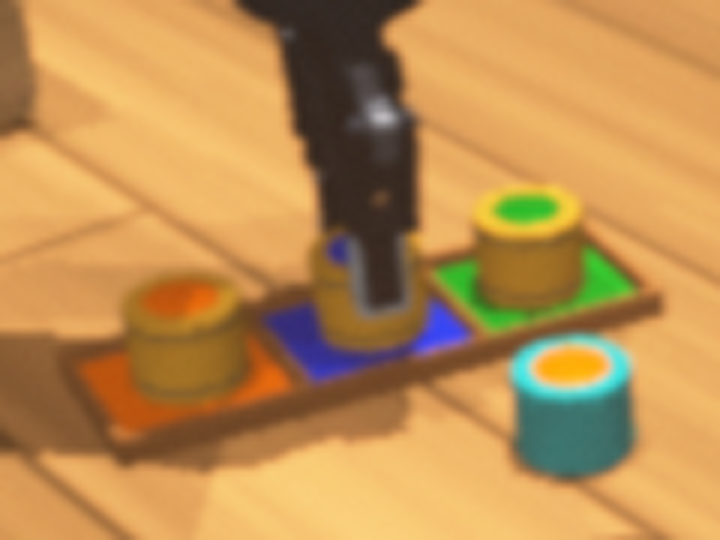

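The piece now looks nearly upright at crop (368,290). I'll open slowly and back off straight up.

Call:
send_rows([
  [[-0.07,0,0,0,0,0,0],[-0.075,0,0,0,0,0,0],[-0.08,0,0,0,0,0,0],[-0.09,0,0,0,0,0,0],[-0.12,0,0,0,0,0,0],[-0.2,0,0,0,0,0,0],[-0.3,0,0,0,0,0,0],[-0.4,0,0,0,0,0,0]],
])

```text
t: 38.48
ee_pos: [0.5297, 0.3014, -0.0156]
tcp_rot: [3.141, 0.0, -0.347]
contact_force: [0.4, -0.1, 0.3]
opening: 0.0599
grip_force: 0.0
```

Call:
send_rows([
  [[-0.42,0,0,0,0,0,0],[-0.42,0,0,-0.05,0,0,0],[-0.42,0,0,-0.12,0,0,0],[-0.42,0,0,-0.2,0,0,0],[-0.42,-0.1,-0.1,-0.2,0,0,0],[-0.42,-0.2,-0.1,-0.1,0,0,0],[-0.42,-0.2,-0.1,0,0,0,0],[-0.42,-0.1,0,0,0,0,0]],
])

```text
t: 39.48
ee_pos: [0.436, 0.4004, 0.1193]
tcp_rot: [-3.14, -0.0, -0.345]
contact_force: [-0.1, 0.3, -1.2]
opening: 0.0609
grip_force: 0.0
```

All 14 pictures are used, so I'll verify numerically.

```bash
python3 - <<'E'
from h import *
T=read_camera("top");S=read_camera("side")
L={"amber":(.457,.317),"green":(.604,.2858),"blue":(.530,.3015)}
H={"amber":(3,19),"green":(45,75),"blue":(105,130)}
for n,c in L.items():
  for nm,r in(("top",T),("side",S)):
    u=proj(r,(*c,.043));k=7
    I=r["color"]; b=[int(u[0])-14,int(u[1])-14,int(u[0])+14,int(u[1])+14]
    # rim mask: brass hue, whole-piece
    h=cv2.cvtColor(I[b[1]:b[3],b[0]:b[2]],cv2.COLOR_RGB2HSV)
    rim=cv2.inRange(h,(20,100,50),(34,255,255));q=cv2.findNonZero(rim)
    hull=cv2.convexHull(q);mr=cv2.minAreaRect(hull);x,y,w,hh=cv2.boundingRect(hull)
    m=cv2.inRange(h,(H[n][0],140,40),(H[n][1],255,255)); 
    inner=np.zeros_like(m);cv2.circle(inner,(int(14+0.5),14),6,255,-1);mm=cv2.moments(m&inner)
    cc=(mm["m10"]/max(mm["m00"],1)+b[0],mm["m01"]/max(mm["m00"],1)+b[1])
    print(n,nm,"rim n",len(q),"bbox",x+b[0],y+b[1],w,hh,"lens xy",np.round(ray(r,cc,.043),4)[:2],"n",mm["m00"]/255)
a=seg(S["color"],(330,300,372,345),0,6);print("pedal",ray(S,a[0],.031))
a=seg(T["color"],(236,240,260,264),105,130);print("blkblu",a[0]);a=seg(T["color"],(300,168,319,188),5,25);print("blkamb",a[0])
plan((.43,.4,.1))
E
```

```text
amber top rim n 305 bbox 128 242 23 26 lens xy [0.4563 0.3211] n 64.0
amber side rim n 111 bbox 161 175 19 10 lens xy [0.4621 0.3269] n 63.0
green top rim n 227 bbox 140 178 26 28 lens xy [0.6023 0.2858] n 94.0
green side rim n 113 bbox 214 161 27 16 lens xy [0.6004 0.283 ] n 30.0
blue top rim n 155 bbox 136 209 23 25 lens xy [0.5308 0.3011] n 99.0
blue side rim n 60 bbox 191 168 22 10 lens xy [0.53   0.2975] n 31.0
pedal [ 0.42213431 -0.24761339  0.031     ]
blkblu [247.8028169  251.62676056]
blkamb [308.8125     177.32638889]
t 39.58 tcp [0.4358 0.3993 0.1191] total shares [-0.029  0.006  0.096] rotvec/120deg [-0.0002  0.      0.0012] open 0.0606
```

The blue lens centre in both views sits over the blue lining, clear of the walls. The pedal is down, both look-alikes haven't moved, and the arm is clear.

```bash
python3 -c "
from cell import arm
print(arm.close_job())"
```

```text
the job is handed in; nothing more can be done
None
```

I handed the job in at about 40 s: the amber, green and blue brass eyepieces are in their matching compartments, the red pedal is fully down, and both black-rimmed look-alikes were left untouched. Blue tilted about 8° in the grip and was pressed flat before release; I checked its final position only by camera measurements because the picture allowance was used up.

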